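# Free the ratchet pawl and lower the tube press

## Task

The ratchet press on the lab bench is parked above a rack of red-capped sample tubes. With the fingertips, press the yellow pawl tab fully down so that the ratchet is free, then push the red paddle of the press arm all the way down, so that the arm lies level and its pad rests on the caps. Only press and push: do not lift or shift the tube rack or anything else on the bench, leave the pawl free and the arm down, and finish with the robot touching nothing.

Things in the scene. Friction and masses are not known exactly. Their poses are not given: they have to be found in the camera images.
- press: The press: aluminium base plate 110 mm (its x) by 320 mm (its y) by 10 mm, fixed to the bench, its yaw varies. Origin on the bench, 5 mm to the +y side of the plate's centre; z up. Blue cheeks 145 mm high carry the arm's hinge; the arm runs from there to +y, over the tube rack; the pawl and its yellow tab stand on the -y side. Both the arm and the pawl move in the upright plane x = 0 of this frame.
- press_hinge (a point): Point on the arm's hinge axis (which is level, along the press's x), 125 mm above the bench, at y = -30 mm in the press's frame.
- press_arm (a joint): Angle of the press arm (rad): 0 = fully raised, 0.62 rad above level; grows as it goes down; 0.62 = its stop, arm level, with the grey pad under it on the caps. It starts between 0 and 0.15. With the pawl engaged the teeth of its ratchet wheel stop it at about 0.20; with the pawl free it goes down under about 3 to 6 N at the paddle, and the stiff hinge keeps it wherever it is left.
- paddle (a point): Middle of the upper face of the red push paddle at the arm's outer end: 38 mm (press's x) by 50 mm (along the arm), 14 mm thick. It lies 225 mm along the arm from the hinge axis and 10 mm above the arm's centre line: 177 to 196 mm (press's y) and 139 to 112 mm (up) from the hinge at the start, and with the arm down 225 mm from it along the press's +y and 135 mm above the bench. Its z axis is vertical at joint value 0 and turns with the arm.
- pawl (a joint): Angle of the yellow pawl (rad): 0 = hooked into the ratchet wheel, grows as its tab is pressed down; past about 0.15 the hook is clear of the teeth; 0.35 = its stop, tab fully down. Pressing takes about 5 to 6 N at the middle of the tab; there is no return spring and it stays where it is left.
- tab (a point): Middle of the upper face of the yellow pawl tab, 34 mm (press's x) by 50 mm (press's y) by 6 mm. Unpressed it is level, 121 mm above the bench, at y = -134 mm in the press's frame. The pawl turns about a level axis along the press's x, at y = -84 mm and 75 mm above the bench, so that fully down the middle of the tab has sunk about 20 mm, moved about 13 mm further to -y, and tilts outward by 0.35 rad.
- tube_rack: Loose steel-coloured rack with 2 x 4 red-capped tubes, 52 mm (x) by 110 mm (y), 85 mm high to the cap tops, standing on the press's base plate under the arm, so caps at 95 mm above the bench. Origin at the centre of its underside. Not to be shifted or lifted.
- blue_rack: Loose bystander: blue rack with 2 x 2 blue-capped tubes, 52 x 62 mm, 85 mm high, beside the press. Origin under its centre.
- reagent_bottle: Loose bystander: white bottle with blue cap, 52 mm across, 115 mm high, beside the press. Origin under its centre.
- specimen_jar: Loose bystander: clear jar with yellow lid, 56 mm across, 65 mm high, beside the press. Origin under its centre.
- tip_box: Loose bystander: pipette tip box, grey with green lid, 82 x 117 mm, 58 mm high, to the robot's right. Origin under its centre.
- wash_cup: Loose bystander: white lidded cup, 74 mm across, 90 mm high, to the robot's left. Origin under its centre.

How it is judged:
On the way, in this order (a step that is already met when the one before it is completed fails the run):
1. the pawl is pressed free while the arm is still parked up (value of joint pawl above 0.25 rad and value of joint press_arm below 0.3 rad), for 0.1 s.
2. the arm is pushed down past the teeth to its level position (value of joint press_arm above 0.585 rad and value of joint pawl above 0.22 rad), for 0.2 s.
At the end, for the whole second after the job is handed in: The press arm is down within 0.035 rad (2 degrees) of level and at rest, the pawl is still pressed free (over 0.22 of 0.35 rad), and the tube rack stands upright under the pad within 15 mm of where it was (all of step 2 and velocity of joint press_arm between -0.05 and 0.05 rad/s and distance of tube_rack from where it was at the start of the episode below 0.015 m and angle between tube_rack's own z axis and vertical below 0.08 rad); the robot touches nothing.
It fails at once if the tube rack is lifted, shifted by more than 15 mm or tipped (distance of tube_rack from where it was at the start of the episode above 0.015 m or angle between tube_rack's own z axis and vertical above 0.15 rad).
It fails at once if a bystander is lifted, shifted by more than 30 mm or knocked over (distance of any of blue_rack, reagent_bottle, specimen_jar, tip_box, wash_cup from where it was at the start of the episode above 0.03 m or angle between any of blue_rack, reagent_bottle, specimen_jar, tip_box, wash_cup's own z axis and vertical above 0.4 rad).
It fails at once if the arm is forced down past the teeth with the pawl still engaged (value of joint press_arm above 0.32 rad and value of joint pawl below 0.1 rad).
It also fails if it takes over 45 s, if anything falls off the work surface, if the arm or the gripper's body presses on something with over 40 N, if the wrist force passes 120 N, or if a joint passes its speed limit or range.

## Robot

A 6-joint arm with a two-finger parallel gripper is mounted at the origin on the work surface. World frame = base frame: x ahead of the robot, y to its left, z up, the work surface at z = 0. Lengths are in m, angles in rad, forces in N, time in s.
With the tool pointing down it reaches from about 0.3 to 0.775 m from the base axis. Payload 14.6 kg.
Tool frame: the origin (TCP) lies at the centre of the arm's flange, where the gripper is bolted on; the fingertips stand 199 mm ahead of it and the grasp point (between the pads) lies ctrl.tcp_to_grasp ahead of it (ctrl.tcp_to_grasp is the distance from the TCP to the grasp point, in m); z points along the fingers, y is the line along which they close (so a half turn about z gives the same grasp; the last joint's range is limited). The gripper opens to 94 mm and grips with 3 to 60 N. Pads are 16 mm wide; open, the fingers measure 119 mm over their backs; the gripper's body (75 mm by 177 mm) begins 78 mm behind the grasp point.
Start: joints at [-1.398, 0.3, 1.521, -0, 1.321, -0.067], TCP at [0.131, -0.534, 0.405] pointing down, gripper open.
Joint ranges: [-3.03, 3.03], [-0.79, 2.21], [0.23, 2.52], [-1.04, 4.18], [0, 3.07], [-2.55, 2.55]. Speed limits (rad/s): [2.22, 2.22, 2.57, 3.14, 3.14, 3.14].

## Interface

Orientations are given as [roll, pitch, yaw] about the fixed x, y, z axes, in that order (R = Rz(yaw) Ry(pitch) Rx(roll)).
In Python, from station import ctrl gives the robot as it stands. The module is installed in compiled form; this text tells all that it offers.
- The arm moves only by the shell command python3 -m jog 'ROWS' [OPENING] [FORCE]. ROWS is JSON, a list of rows, each a list of 6 numbers: the shift along the tool's x, y, z in cm, then the turn, a rotation vector about the tool's x, y, z in rad. In form: [[tx, ty, tz, ax, ay, az], ...]. A call has 1 to 8 rows; each row is the pose to reach, as a shift and turn from the pose commanded when the call began, along the tool's axes at that moment; what a row does not reach only later rows make up. A row lasts 1/10 s, in which the tool goes at most 50 mm and 8.59 degrees, less where a joint would pass 70% of its speed; a pose out of reach is approached as far as the arm can. A call with a gripper value outside its range is refused whole. OPENING is the opening in per cent of the stroke, from 0 (shut) to 100 (fully open), set as the call begins (- or left out, the last holds). The fingers move at their own pace and stop on an object; FORCE is the grip in N (left out, the last holds). Time passes only in rows, so rows that repeat a pose let the fingers close. It gives the time, the measured TCP pose, the force, the opening and the grip force at its end, in the units of the state.
- ctrl.get_obs(): the state, without advancing time (a new reading comes with each control period).
- ctrl.camera(name): name is "scene" or "top"; returns a dict with "img" (420x560x3 uint8, blue, green, red), "intrinsics" (3x3 intrinsics, pixels), "k1" (the pictures are not rectified: a ray, as slopes to the right and down, at radius r is drawn at 1 + k1 r^2 times it, then the intrinsics apply), "R" (3x3) and "t" (3): a world point X has camera coordinates R X + t. Camera axes: x right, y down, z forward; pixel columns grow to the right and rows downward; lengths in m; the calibration is good to about 2 mm. A picture is of the moment at which its call begins. There is no depth.
- ctrl.hand_in(): hands the job in; it is judged then, once.
The state is a dict: "time_s": time; "qpos": joint angles; "joint_vel": joint speeds; "tau": joint torques, N m; "ee_pos": TCP position; "eef_rot": TCP orientation; "force": force on the tool from outside, world axes, zero at the start; "moment": the same for the moment, N m; "grip_width": finger opening in m; "grip_force": force on a finger pad.
Only numpy, scipy, OpenCV 4.12 (cv2) and the standard library are available. Lean on these libraries where they do the work, as an engineer would, in place of code of your own. Each camera call takes 0.05 s, during which the arm holds its last target. There are 200 camera calls.

## Working session

There is one attempt and no reset: what is moved stays moved. The work goes in short steps, Python scripts to look and compute and a shell command to move; the robot and the scene stay as the last step left them, time stands still between calls to the robot, and variables do not carry over. Pictures are saved under pics/ and viewed, at most 10 in all, crops included, and the job is handed in when it is done.

```bash
mkdir -p pics
cat > h.py <<'E'
import numpy as np, cv2
from station import ctrl
def save(n,f):
    c=ctrl.camera(n); cv2.imwrite(f,c["img"]); np.savez(f[:-4],**{k:c[k] for k in("intrinsics","k1","R","t","img")}); return c
def ray(c,u,v):
    K=np.array(c["intrinsics"],float); d=cv2.undistortPoints(np.array([[[u,v]]],float),K,np.array([float(c["k1"]),0,0,0,0]))[0,0]
    # drawn = slope*(1+k1 r^2): standard model
    R=np.array(c["R"]);t=np.array(c["t"]); o=-R.T@t; return o,R.T@np.array([d[0],d[1],1])
def onz(c,u,v,z):
    o,d=ray(c,u,v); return o+d*(z-o[2])/d[2]
def tri(c1,p1,c2,p2):
    o1,d1=ray(c1,*p1);o2,d2=ray(c2,*p2)
    s=np.linalg.lstsq(np.c_[d1,-d2],o2-o1,rcond=None)[0]
    a=o1+s[0]*d1;b=o2+s[1]*d2; return (a+b)/2,np.linalg.norm(a-b)
def proj(c,X):
    K=np.array(c["intrinsics"],float); x=np.array(c["R"])@X+np.array(c["t"]); s=x[:2]/x[2]; s=s*(1+float(c["k1"])*(s@s)); return K[:2,:2]@s+K[:2,2]
E
python3 - <<'E'
from h import *
a=save("top","pics/top0.png");b=save("scene","pics/scene0.png")
for c in(a,b): print(-c["R"].T@c["t"],c["k1"])
o=ctrl.get_obs();print(o["ee_pos"],o["eef_rot"],ctrl.tcp_to_grasp,o["time_s"],o["grip_width"])
E
```

```text
[ 0.34128781 -0.03680332  1.51512197] -0.12239036760898549
[ 1.21570191 -0.78170844  0.93666809] 0.04046857502626884
[ 0.13061686 -0.53423931  0.40415969] [-3.14056999e+00 -6.98483625e-05  2.39787370e-01] 0.1804 0.1 0.09414597042320293
```

View pics/top0.png

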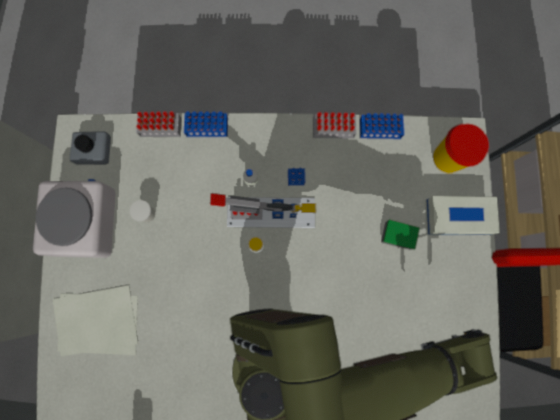

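View pics/scene0.png

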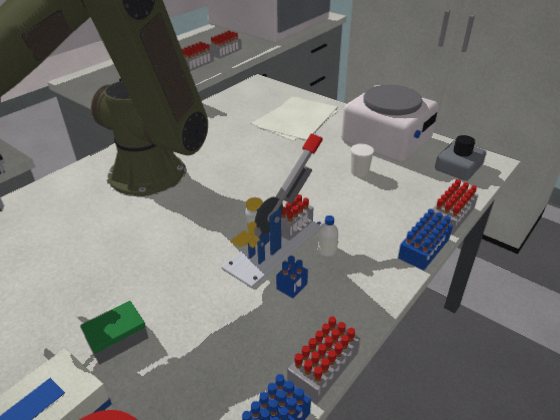

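The top view shows the red paddle near (218,200), the yellow tab near (308,208) and the base plate from (228,190) to (315,228). In the scene view the paddle is at (313,143) and the tab at (245,240). Next I'll measure them by colour.

Run:
```python
from h import *
a=dict(np.load("pics/top0.npz"));b=dict(np.load("pics/scene0.npz"))
def blob(c,lo,hi,box):
    h=cv2.cvtColor(c["img"],cv2.COLOR_BGR2HSV); x0,y0,x1,y1=box
    m=cv2.inRange(h,lo,hi); k=np.zeros_like(m);k[y0:y1,x0:x1]=m[y0:y1,x0:x1]
    n,l,s,ce=cv2.connectedComponentsWithStats(k); i=1+np.argmax(s[1:,4]); 
    cn=cv2.findContours((l==i).astype('u1'),0,2)[0][0]
    print(s[i],ce[i],cv2.minAreaRect(cn)); return ce[i]
Y=((18,120,90),(32,255,255))
tt=blob(a,*Y,(290,195,325,222)); ts=blob(b,*Y,(225,225,262,262))
R=((0,150,80),(6,255,255)); 
pt=blob(a,*R,(205,188,230,212)); ps=blob(b,*R,(295,130,330,155))
T=onz(a,*tt,.121);print("tab z",T,"scene",onz(b,*ts,.121),tri(a,tt,b,ts))
P,e=tri(a,pt,b,ps);print("pad",P,e)
for z in(.236,.264):
    p=onz(a,*pt,z);v=(p-T)[:2];print(z,p,np.hypot(*v),np.arctan2(-v[0],v[1]))
A=cv2.resize(a["img"][170:250,190:340],None,fx=5,fy=5,interpolation=2);B=cv2.resize(b["img"][120:300,200:350],None,fx=3.3,fy=3.3,interpolation=2)
o=np.zeros((600,800,3),'u1');o[:400,:750]=A;cv2.imwrite("pics/a.png",A);cv2.imwrite("pics/b.png",B)
```

```text
[295 204  21   8 143] [305.55244755 207.58041958] ((305.0, 207.5), (7.0, 20.0), 90.0)
[231 225  28  22 348] [245.91954023 237.41666667] ((247.66879272460938, 238.38706970214844), (19.799053192138672, 28.61542510986328), 49.08561706542969)
[211 194  14  12 153] [217.45751634 199.46405229] ((217.5, 199.5), (11.0, 13.0), 90.0)
[303 134  19  19 216] [312.27314815 142.84259259] ((312.2191162109375, 142.949462890625), (12.825974464416504, 18.337963104248047), 32.00538635253906)
tab z [ 0.5612064  -0.12655338  0.121     ] scene [ 0.57470601 -0.12928198  0.121     ] (array([ 0.56510993, -0.12455963,  0.11162279]), np.float64(0.007093348463444378))
pad [0.56420814 0.15326214 0.25447812] 0.003359325636492982
0.236 [0.5661883  0.15486395 0.236     ] 0.28146141666409585 -0.017701066524826312
0.264 [0.56126523 0.15066835 0.264     ] 0.2772217298233552 -0.00021221897871213065
```

View pics/a.png

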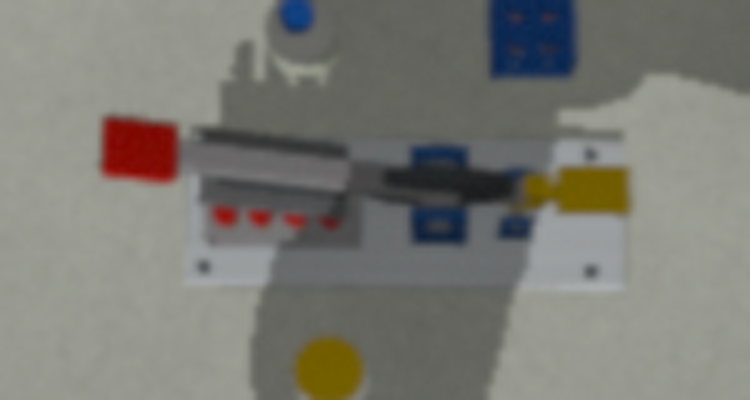

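View pics/b.png

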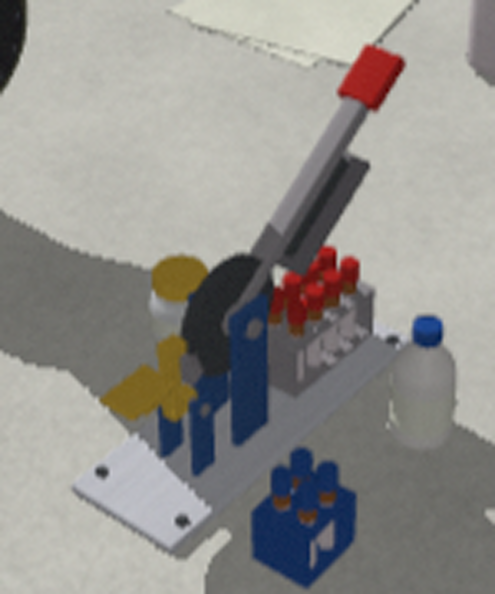

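The enlarged views show the tab's face centred near pixel (308.2,207.6), and the plate's front edge running from about (226.6,226.6) to (314.6,227.6). The jar is in front of the press, with the bottle and blue rack behind it. I'll check the press frame against the plate corners.

Run:
```python
from h import *
a=dict(np.load("pics/top0.npz"));b=dict(np.load("pics/scene0.npz"))
f=lambda u,v:((u+.5)/5-.5+190,(v+.5)/5-.5+170)
g=lambda u,v:((u+.5)/3.3-.5+200,(v+.5)/3.3-.5+120)
L,Rr,TR=[onz(a,*f(*p),.01) for p in((185,285),(626,289),(622,135))]
print(L,Rr,TR,np.linalg.norm(L-Rr),np.linalg.norm(Rr-TR))
v=L-Rr;yaw=np.arctan2(-v[0],v[1])
T=onz(a,*f(593,190),.121)
print("tab",T,"yaw plate",yaw)
# scene plate: left corner (73,490), front corner (180,553), right corner (212,510)
print("scene near edge",onz(b,*g(73,490),.01),onz(b,*g(180,553),.01))
print("tab scene",onz(b,*g(144,391),.121))
ey=np.array([-np.sin(yaw),np.cos(yaw),0]);ex=np.array([np.cos(yaw),np.sin(yaw),0])
C=(L+TR)/2;O=C+.005*ey;print("origin from plate",O,"tab pred",O-.134*ey,"origin from tab",T+.134*ey)
pt=f(140,149)
for th in(0,.07,.15):
  al=.62-th; y=.225*np.cos(al)-.01*np.sin(al)-.03; z=.125+.225*np.sin(al)+.01*np.cos(al)
  for q in(yaw,):
    X=O*[1,1,0]+y*ey+[0,0,z]; print(th,X,proj(a,X)-pt,proj(b,X),"vs",g(371,78))
```

```text
[0.50641803 0.15230515 0.01      ] [ 0.50636591 -0.16714573  0.01      ] [ 0.61970365 -0.16474793  0.01      ] 0.31945088168611624 0.11336310240964213
tab [ 0.56121822 -0.13550477  0.121     ] yaw plate -0.0001631505685256981
scene near edge [ 0.51866689 -0.16919305  0.01      ] [ 0.62906151 -0.16641002  0.01      ]
tab scene [ 0.57140596 -0.13530691  0.121     ]
origin from plate [ 0.56306165 -0.00122139  0.01      ] tab pred [ 0.56303979 -0.13522139  0.01      ] origin from tab [ 0.56124008 -0.00150477  0.121     ]
0 [0.56308569 0.14609091 0.2638717 ] [ 1.37886091 -0.50487462] [309.83928115 140.88323186] vs (312.07575757575756, 143.28787878787878)
0.07 [0.5630872  0.15536975 0.25112987] [-1.04411269  0.19774733] [311.73895113 143.61743036] vs (312.07575757575756, 143.28787878787878)
0.15 [0.56308875 0.16485261 0.2358151 ] [-3.3589033  1.0285165] [313.60888572 147.08398937] vs (312.07575757575756, 143.28787878787878)
```

The plate fits: 319 x 113 mm, yaw about 0 and origin near (0.564, -0.001). The paddle height agrees in both views with the arm joint at about 0.05. First I shut the fingers and carry the tool towards a point above the tab, turning its closing line along x.

```bash
python3 -m jog '[[4,-2,0,0,0,-0.1],[8,-4,0,0,0,-0.2],[12,-6,0,0,0,-0.3],[16,-8.5,0,0,0,-0.42],[20,-10.5,0,0,0,-0.54],[24,-13,0,0,0,-0.66],[26,-14,0,0,0,-0.66],[26,-14,0,0,0,-0.66]]' 0 20; python3 -c "
from h import *
o=ctrl.get_obs();print(o)"
```

```text
time_s: 0.9
ee_pos: [0.3515, -0.3348, 0.4045]
eef_rot: [-3.141, -0.0, 0.903]
force: [-0.1, -0.5, -0.7]
grip_width: 0.0335
grip_force: 0.0
{'time_s': 0.9, 'qpos': array([-8.36692942e-01,  1.55816036e-01,  1.69821278e+00,  2.31177845e-04,
        1.28789546e+00, -1.69101455e-01]), 'joint_vel': array([-0.06741008,  0.00148076, -0.00020289, -0.01121005,  0.00013482,
       -0.04674249]), 'tau': array([  2.86391169, -44.48065639, -34.81480122,   0.2363799 ,
         0.04510803,   0.65310342]), 'ee_pos': array([ 0.35145818, -0.33484186,  0.40449678]), 'eef_rot': array([-3.14130310e+00, -2.74614305e-04,  9.03140232e-01]), 'force': array([-0.06849859, -0.49427334, -0.6980409 ]), 'moment': array([ 0.0044049 , -0.05325946, -0.04478905]), 'grip_force': 0.0, 'grip_width': 0.0334952464098798}
```

```bash
python3 -m jog '[[4,0.6,0,0,0,-0.1],[8,1.2,0,0,0,-0.2],[12,1.8,0,0,0,-0.3],[16,2.5,0,0,0,-0.4],[20,3.1,0,0,0,-0.5],[24,3.7,0,0,0,-0.6],[28.8,4.4,0,0,0,-0.667],[28.8,4.4,0,0,0,-0.667]]' 0
python3 - <<'E'
from h import *
a=save("top","pics/t1.png");b=save("scene","pics/s1.png")
cv2.imwrite("pics/c1.png",cv2.resize(np.vstack([b["img"][120:300,180:400]]),None,fx=3.3,fy=3.3,interpolation=2))
E
```

```text
time_s: 1.7
ee_pos: [0.5656, -0.1361, 0.4037]
eef_rot: [-3.141, -0.001, 1.572]
force: [-0.3, -0.6, -0.2]
grip_width: 0.0004
grip_force: 0.0
```

View pics/c1.png

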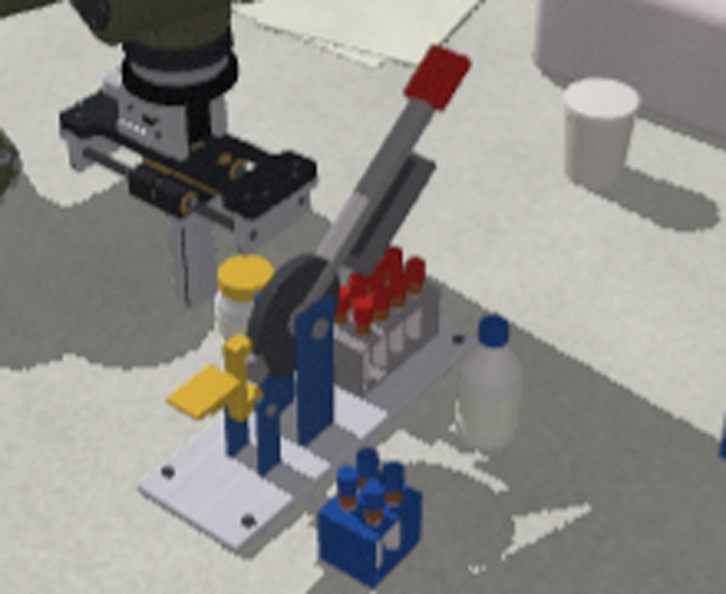

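The scene crop shows the shut fingertips at about crop pixel (190,303), above the tab at about (205,391), with everything clear. I'll compare the seen tip with its projection to get the camera offset.

Run:
```python
from h import *
b=dict(np.load("pics/s1.npz")); g=lambda u,v:np.array(((u+.5)/3.3-.5+180,(v+.5)/3.3-.5+120))
X=np.array([.5656,-.1361,.2047]);p=proj(b,X);q=g(189,303);print(p,q)
d=q-p
print("tab",onz(b,*g(204,391),.121),"corr",onz(b,*(g(204,391)-d),.121))
```

```text
[239.44052189 210.95645422] [236.92424242 211.46969697]
tab [ 0.56789481 -0.13810482  0.121     ] corr [ 0.57147932 -0.13282854  0.121     ]
```

The views agree on the tab at (0.566, -0.136). I descend to just above it.

```bash
python3 -m jog '[[0,0,4,0,0,0],[-0.2,0,7,0,0,0],[-0.2,0,8,0,0,0],[-0.2,0,8.3,0,0,0],[-0.2,0,8.6,0,0,0],[-0.2,0,8.6,0,0,0]]'
```

```text
time_s: 2.4
ee_pos: [0.5635, -0.1407, 0.3199]
eef_rot: [3.14, 0.001, 1.566]
force: [0.3, 0.8, -0.0]
grip_width: 0.0002
grip_force: 0.0
```

```bash
python3 -m jog '[[-0.1,0,0.4,0,0,0],[-0.3,0,0.8,0,0,0],[-0.5,0,1.2,0,0,0],[-0.7,0,1.5,0,0,0],[-0.7,0,1.5,0,0,0]]'
```

```text
time_s: 2.9
ee_pos: [0.5636, -0.1487, 0.3057]
eef_rot: [3.138, 0.004, 1.566]
force: [-0.4, -9.9, 8.8]
grip_width: 0.0006
grip_force: 5.0
```

Run:
```python
from h import *
o=ctrl.get_obs();print(o["ee_pos"],o["force"],o["moment"])
b=save("scene","pics/s2.png")
cv2.imwrite("pics/c2.png",cv2.resize(b["img"][160:290,200:340],None,fx=4.5,fy=4.5,interpolation=2))
```

```text
[ 0.56364313 -0.14866736  0.30569536] [-0.44642565 -9.9210496   8.75960685] [-1.70990322  0.02823188 -0.00600784]
```

View pics/c2.png

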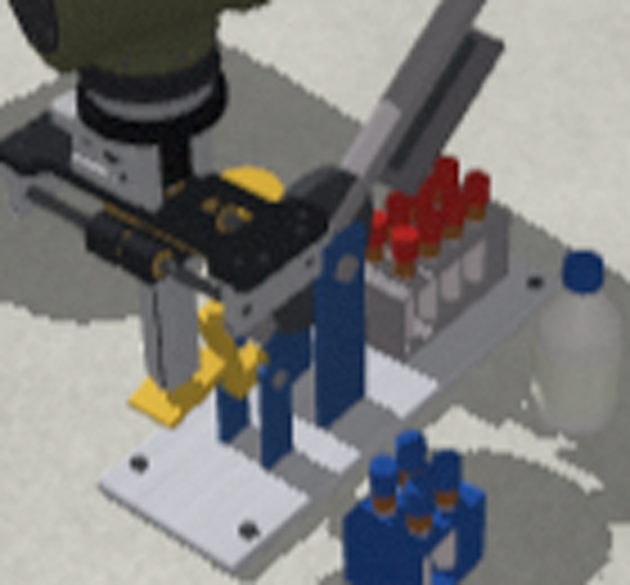

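The crop shows the tab tilted down under the finger, and the pawl's upper tail near (205,310) leaning on the finger's inner side, which explains the 10 N sideways. I'll slide outward and press further.

```bash
python3 -m jog '[[-0.3,0,0,0,0,0],[-0.6,0,0.1,0,0,0],[-0.7,0,0.4,0,0,0],[-0.8,0,0.7,0,0,0],[-0.9,0,1.0,0,0,0],[-0.9,0,1.0,0,0,0]]'
```

```text
time_s: 3.55
ee_pos: [0.5641, -0.1569, 0.2977]
eef_rot: [3.135, 0.003, 1.567]
force: [-3.6, -4.0, 30.9]
grip_width: 0.0003
grip_force: 15.2
```

31 N at a tip height of 0.099 means the pawl is at its stop. I retreat outward and up, then look.

```bash
python3 -m jog '[[0,0,-0.6,0,0,0],[-1,0,-1.2,0,0,0],[-1.5,0,-4,0,0,0],[-1.5,0,-9,0,0,0],[-1.5,0,-14,0,0,0],[-1.5,0,-19,0,0,0],[-1.5,0,-22,0,0,0],[-1.5,0,-22,0,0,0]]'
python3 - <<'E'
from h import *
a=save("top","pics/t3.png");b=save("scene","pics/s3.png")
A=cv2.resize(a["img"][170:250,190:340],None,fx=4,fy=4,interpolation=2);B=cv2.resize(b["img"][120:290,200:350],None,fx=4,fy=4,interpolation=2)[-400:]
B=B[:280]if 0 else B
cv2.imwrite("pics/c3.png",cv2.resize(b["img"][120:290,200:350],None,fx=3.5,fy=3.5,interpolation=2))
E
```

```text
time_s: 4.35
ee_pos: [0.5628, -0.1717, 0.5179]
eef_rot: [3.136, 0.002, 1.567]
force: [0.1, -0.3, -0.5]
grip_width: 0.0003
grip_force: 0.0
```

View pics/c3.png

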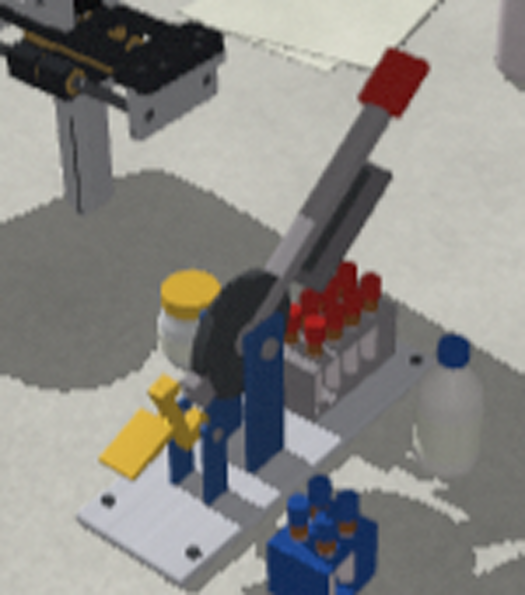

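The crop shows the tab well tilted down and staying there (near (135,443)), with the arm still up. Now I move across, above the paddle.

```bash
python3 -m jog '[[4.5,0,0,0,0,0],[9,0,0,0,0,0],[13.5,0.1,0,0,0,0],[18,0.1,0,0,0,0],[22.5,0.2,0,0,0,0],[27,0.2,0,0,0,0],[31.5,0.2,0,0,0,0],[33,0.2,0,0,0,0]]'
python3 -m jog '[[0,0,2,0,0,0],[0,0,4,0,0,0],[0,0,4.5,0,0,0],[0,0,4.5,0,0,0]]'
```

```text
time_s: 5.25
ee_pos: [0.5666, 0.1619, 0.5113]
eef_rot: [-3.138, 0.0, 1.57]
force: [-0.3, -0.5, -0.5]
grip_width: 0.0005
grip_force: 0.0
time_s: 5.65
ee_pos: [0.5669, 0.1581, 0.4675]
eef_rot: [-3.139, 0.001, 1.566]
force: [0.2, 0.2, 0.3]
grip_width: 0.0007
grip_force: 0.0
```

```bash
python3 -m jog '[[0,0,1,0,0,0],[0.3,0,2,0,0,0],[0.8,0,3,0,0,0],[1.2,0,4,0,0,0],[1.7,0,5,0,0,0],[2,0,6,0,0,0],[2.3,0,6.8,0,0,0]]'
```

```text
time_s: 6.35
ee_pos: [0.5667, 0.1821, 0.3995]
eef_rot: [-3.141, -0.0, 1.567]
force: [0.2, 0.3, 3.8]
grip_width: 0.0003
grip_force: 1.8
```

3.8 N at theta of about 0.34, so the teeth are clear. I continue to the stop.

```bash
python3 -m jog '[[0.3,0,1,0,0,0],[0.6,0,2,0,0,0],[0.8,0,3,0,0,0],[1,0,4,0,0,0],[1.1,0,5,0,0,0],[1.2,0,6,0,0,0],[1.2,0,6.5,0,0,0],[1.2,0,6.7,0,0,0]]'
```

```text
time_s: 7.15
ee_pos: [0.5667, 0.1938, 0.334]
eef_rot: [-3.141, -0.0, 1.567]
force: [-8.1, 1.2, 22.5]
grip_width: 0.0004
grip_force: 11.1
```

```bash
python3 -m jog '[[0,0,0.1,0,0,0],[0,0,0.2,0,0,0],[0,0,0.3,0,0,0],[0,0,0.3,0,0,0],[0,0,0.3,0,0,0]]'
```

```text
time_s: 7.65
ee_pos: [0.5665, 0.1937, 0.3338]
eef_rot: [3.14, -0.001, 1.567]
force: [-14.6, -1.4, 32.1]
grip_width: 0.0001
grip_force: 16.1
```

The arm is at its stop: 32 N, and the tip height of 0.135 matches the level position. Now I lift away and check.

```bash
python3 -m jog '[[0,0,-0.3,0,0,0],[0,0,-1,0,0,0],[0,0,-4,0,0,0],[0,0,-8,0,0,0],[0,0,-12,0,0,0],[0,0,-15,0,0,0],[0,0,-15,0,0,0],[0,0,-15,0,0,0]]'
python3 - <<'E'
from h import *
b=save("scene","pics/s4.png")
cv2.imwrite("pics/c4.png",cv2.resize(b["img"][100:300,200:400],None,fx=3,fy=3,interpolation=2))
E
```

```text
time_s: 8.45
ee_pos: [0.5668, 0.1935, 0.4802]
eef_rot: [-3.141, 0.0, 1.567]
force: [-0.5, -0.4, -1.0]
grip_width: 0.0005
grip_force: 0.0
```

View pics/c4.png

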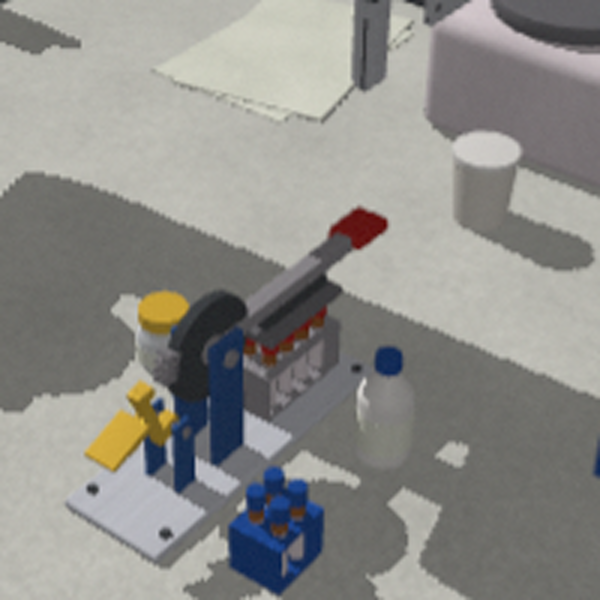

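The picture shows the arm lying down with its pad on the caps, the paddle at crop (360,228), the tab still down near (115,440), and the robot clear. I'll compare the paddle with its predicted level position, then hand in.

Run:
```python
from h import *
b=dict(np.load("pics/s4.npz"))
for al in(0,.05): print(proj(b,np.array([.566,-.031+.225*np.cos(al),.135+.225*np.sin(al)])), (360.5/3-.5+200,228.5/3-.5+100))
print(ctrl.get_obs()["joint_vel"].round(3))
print(ctrl.hand_in())
```

```text
[319.10143896 173.48844278] (319.6666666666667, 175.66666666666669)
[319.21766029 170.27140595] (319.6666666666667, 175.66666666666669)
[ 0.003  0.011  0.011  0.003 -0.002 -0.   ]
the job is handed in; nothing more can be done
None
```

The pawl is pressed free, the press arm is down level with its pad on the caps, the robot is clear of everything, and the job is handed in; no verdict came back.

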